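# Refit the filter hatch of a cooling-bath control unit with its quarter-turn stud

### The arm

A 6-joint arm with a two-finger parallel gripper is mounted at the origin on the work surface. World frame = base frame: x ahead of the robot, y to its left, z up, the work surface at z = 0. Lengths are in m, angles in rad, forces in N, time in s.
With the tool pointing down it reaches from about 0.225 to 0.875 m from the base axis. Payload 3.4 kg.
Tool frame: the origin (TCP) lies midway between the tips of the shut fingers; the grasp point (between the pads) lies 19 mm behind it (manip.grasp_offset is the distance from the TCP to the grasp point, in m); x points along the fingers, y is the direction in which the jaws open and shut, and the axes are right-handed (so a half turn about x gives the same grasp; the last joint's range is limited). The gripper opens to 85 mm and grips with 20 to 120 N. Pads are 22 mm wide; open, the fingers measure 114 mm over their backs; the gripper's body (76 mm by 85 mm) begins 54 mm behind the grasp point. The pads swing forward as they close: fully open they stand 13 mm farther back than shut.
Start: joints at [-1.231, 0.276, 1.505, -0, 1.361, -0.121], TCP at [0.256, -0.515, 0.231] pointing down, gripper open.
Joint ranges: [-2.89, 2.89], [-0.75, 2.08], [0.22, 2.7], [-1.18, 4.32], [0.11, 2.71], [-2.7, 2.7]. Speed limits (rad/s): [2.57, 2.57, 3.14, 3.14, 3.14, 3.14].

### API

Orientations are given as a unit quaternion [w, x, y, z].
In Python, from rig import manip gives the robot as it stands.
- The arm moves only by the shell command python3 -m creep 'ROWS' [OPENING] [FORCE]. ROWS is a JSON object of lists of equal length, an entry for each row: "delta_pos": the shift along the tool's x, y, z in cm, a list of three; "dr": the turn, a rotation vector about the tool's x, y, z in rad, a list of three. In form: {"delta_pos": [[dx, dy, dz], ...], "dr": [[rx, ry, rz], ...]}. A call has 1 to 10 rows; each row is the pose to reach, as a shift and turn from the pose commanded when the call began, along the tool's axes at that moment; what a row does not reach only later rows make up. A row lasts 1/10 s, in which the tool goes at most 50 mm and 8.59 degrees, less where a joint would pass 70% of its speed; a pose out of reach is approached as far as the arm can. A call with a gripper value outside its range is refused whole. OPENING is the opening, from -1 (shut) to 1 (fully open), set as the call begins (- or left out, the last holds). The fingers move at their own pace and stop on an object; FORCE is the grip in N (left out, the last holds). Time passes only in rows, so rows that repeat a pose let the fingers close. It gives the time, the measured TCP pose, the force and the opening at its end, in the units of the state.
- manip.get_state(): the state, without advancing time (a new reading comes with each control period).
- manip.get_image(name): name is "scene" or "top" or "wrist"; returns a dict with "pixels" (420x560x3 uint8, blue, green, red), "depth" (420x560 float32, m along the optical axis (not along the pixel's ray), 0 where there is no reading), "intrinsics" (3x3 intrinsics, pixels), "k1" (the pictures are not rectified: a ray, as slopes to the right and down, at radius r is drawn at 1 + k1 r^2 times it, then the intrinsics apply), "rvec" (rotation vector, rad) and "tvec" (3), from world to camera coordinates, as OpenCV has them. Camera axes: x right, y down, z forward; pixel columns grow to the right and rows downward; lengths in m; the calibration is good to about 2 mm. A picture is of the moment at which its call begins.
- manip.sign_off(): hands the job in, once; it reports no verdict.
The state is a dict: "clock": time; "qpos": joint angles; "qd": joint speeds; "effort": joint torques, N m; "position": TCP position; "ee_rot": TCP orientation; "contact_force": force on the tool from outside, world axes, zero at the start; "moment": the same for the moment, N m; "width": finger opening in m.
Only numpy, scipy, OpenCV 4.12 (cv2) and the standard library are available. Lean on these libraries where they do the work, as an engineer would, in place of code of your own. Each camera call takes 0.05 s, during which the arm holds its last target. There are 200 camera calls.

### The job

Refit the loose filter hatch cover on top of the cooling bath's control unit: lay it flat on the unit's deck between the side guides, slide its far edge under the fixed lip until it stops, then push the cover's spring-loaded stud down, feeling for the slot of the receptacle hidden below, and turn it a quarter turn clockwise until its cam catches and it stays down by itself. Work gently, pressing on the unit no harder than the stud's spring asks for, and leave the other things on the bench and on the unit where they are.

Things in the scene. Friction and masses are not known exactly. Their poses are not given: they have to be found in the camera images.
- unit: fixed control unit of the cooling bath: low white box 280 (its x) x 220 (y) x 95 mm high, steel deck with an opening 136 x 80 mm. Origin: middle of its underside. z up, x from its front panel (display, keys) to the lip on the far side of the opening
- seat (a point): point on the unit's deck, 95 mm above the unit's origin, same axes, where the middle of the cover's underside must finally lie. Two steel side guides 8 mm high have inner faces at y = +-51.5 mm (1.5 mm clear of the cover) from x = -20 to 55 mm and flare outward by 10 mm towards x = -60 mm
- lip (a point): middle of the stop face of the fixed steel lip, 80 mm wide, at deck height (80 mm along x from the seat point; axes of the unit). The lip reaches 18 mm back over the deck, its underside 6 mm above it; a mouth flared upward begins 28 mm before the stop face; top 15 mm above the deck. A cover laid down 30 to 35 mm short of home clears it
- receptacle_mouth (a point): point at deck height on the axis of the stud's receptacle (57 mm along -x from the seat point; axes of the unit). It is a round steel cup, diameter 31 mm, with a slot 7.6 mm wide, top 3.6 mm below the deck. The cup is adjustable: its slot lies along y or is swivelled by up to 0.9 rad either way, and it sits up to 1.2 mm higher or lower, so slot and bottom must be found by feel
- cover: loose hatch cover, 0.35 kg, aluminium plate 160 (its x) x 100 (y) x 4 mm, lying flat on the bench at the start. Origin: middle of its underside. z up; x points away from the stud, to the edge that goes under the lip. A rib, top at 12 mm, crosses it at x = 40 mm
- handle (a point): middle of the cover's black flat-bar pull handle, 34 mm above the middle of the cover's underside (the cover nearly balances there); axes of the cover. The bar is 10 mm thick (x), 70 mm long (y; 54 mm free between its legs) and 12 mm high, its underside 24 mm above the plate
- stud_grip (a point): middle of the stud's black bar head: at x = -57 mm on the cover, 37 mm above its underside with the stud up. Bar 10 mm thick (its x), 34 mm long (its y), 22 mm high; the cross pin below is parallel to it. Below lies a collar, diameter 30 mm, top 29 mm below this point: grip the bar with the fingertips 8 to 10 mm below this point, or they meet the collar as the stud goes down
- stud (a joint): how far the stud is pressed, m. 0: up (at rest), on a spring: 4 N, rising 0.5 N per mm. On the seated cover the pin stops at 3 to 6 mm (7 N) where it is not over the slot; over it, it goes down to a firm floor at 13.5 to 16 mm (11 to 12 N there) and turns past the ramps only within 1.5 mm of that floor. Let go after a quarter turn, it rises 4.5 mm into a groove and is caught (8.8 to 11.3 mm)
- stud_turn (a joint): angle of the stud in the cover, rad, growing clockwise seen from above. 0: the bar lies along the cover's y. It starts anywhere from -0.6 to 0.6 and turns freely while up. The pin passes the slot within about 0.17 rad of the slot's own angle, which is hidden (-0.9 to 0.9); pressed down it turns clockwise only, and catches 1.57 rad on (0.15 less to 0.3 more); a stop follows
- screwdriver: bystander: screwdriver lying about 150 mm from the cover's middle, on the robot's side
- specimen_a: bystander: notched steel bar 10 x 10 x 55 mm lying on the far end of the unit's deck
- specimen_b: bystander: notched steel bar 10 x 10 x 55 mm on the bench, between the unit and the cover
- tongs: bystander: steel tongs, 200 mm long, 24 mm high, lying beyond the cover
- caliper: bystander: sliding caliper, 200 mm, on the bench near the robot
- old_filter: bystander: used filter in a white frame 120 x 80 x 22 mm, beyond the unit and the cover
- beaker: bystander: steel cup 70 mm wide, 90 mm high, at the side of the bench
There are look-alikes about, which are no part of the job. What is shaped like the cover but purple or yellow is not meant.

How it is judged:
By the outcome, as a careful person would: the job done as asked, in the order asked, and still so for the second after the job is handed in, with the robot touching nothing.
It also fails if it takes over 72 s, if anything falls off the work surface, if the arm or the gripper's body presses on something with over 40 N, if the wrist force passes 120 N, or if a joint passes its speed limit or range.

## Working session

There is one attempt and no reset: what is moved stays moved. The work goes in short steps, Python scripts to look and compute and a shell command to move; the robot and the scene stay as the last step left them, time stands still between calls to the robot, and variables do not carry over. Pictures are saved under pics/ and viewed, about 8 in all and at most 12, crops included, and the job is handed in when it is done.

```bash
mkdir -p pics; ls
cat > h.py <<'E'
import numpy as np, cv2
from scipy.spatial.transform import Rotation as R
from rig import manip
def grab(n,save=None):
    d=manip.get_image(n)
    if save: cv2.imwrite('pics/'+save,d['pixels'])
    return d
def cam(d):
    Rm=cv2.Rodrigues(np.array(d['rvec'],float))[0]; t=np.array(d['tvec'],float).ravel(); return Rm,t
def slopes(d,uv):
    K=np.array(d['intrinsics']);k=np.array([d['k1'],0,0,0],float)
    return cv2.undistortPoints(np.array(uv,float).reshape(-1,1,2),K,k).reshape(-1,2)
def onplane(d,uv,z):
    Rm,t=cam(d); s=slopes(d,uv); r=np.c_[s,np.ones(len(s))]@Rm; c=-Rm.T@t
    return c+r*((z-c[2])/r[:,2])[:,None]
def bydepth(d,uv):
    Rm,t=cam(d); s=slopes(d,uv); z=np.array([d['depth'][int(round(v)),int(round(u))] for u,v in uv])
    return (np.c_[s,np.ones(len(s))]*z[:,None]-t)@Rm
def proj(d,P):
    return cv2.projectPoints(np.array(P,float).reshape(-1,1,3),np.array(d['rvec'],float),np.array(d['tvec'],float),np.array(d['intrinsics']),np.array([d['k1'],0,0,0],float))[0].reshape(-1,2)
E
python3 - <<'E'
from h import *
a=grab('top');b=grab('scene')
np.save('/tmp/x.npy',a['depth'])
import pickle;pickle.dump((a,b),open('/tmp/ab.pkl','wb'))
cv2.imwrite('pics/top.png',a['pixels']);cv2.imwrite('pics/scene.png',b['pixels'])
s=manip.get_state();print(s, manip.grasp_offset,a['rvec'],a['tvec'],a['k1'],a['intrinsics'])
E
```

```text
pics
{'clock': 0.1, 'qpos': array([-1.23095679e+00,  2.76516417e-01,  1.50598742e+00,  2.37399967e-05,
        1.36069974e+00, -1.21000893e-01]), 'qd': array([ 0.00094698, -0.00307539, -0.00274216,  0.00062194, -0.00019515,
       -0.00070938]), 'effort': array([ 7.39355619e-04, -4.17700160e+01, -2.46404672e+01, -1.86156285e-04,
        5.78730469e-03, -1.05496053e-05]), 'position': array([ 0.25555069, -0.51457662,  0.23054257]), 'ee_rot': array([-0.16092495, -0.68836445, -0.16205903,  0.68847252]), 'contact_force': array([0.15366914, 0.48052273, 0.37859282]), 'moment': array([ 0.02981156, -0.00187997, -0.03292378]), 'width': 0.08522844694787092} 0.0187 [ 2.16113328 -2.17827673  0.10950931] [-0.01896809  0.51478462  1.32310723] 0.02721366632338842 [[446.18352609   0.         281.71264019]
 [  0.         446.18352609 200.64628219]
 [  0.           0.           1.        ]]
```

View pics/top.png

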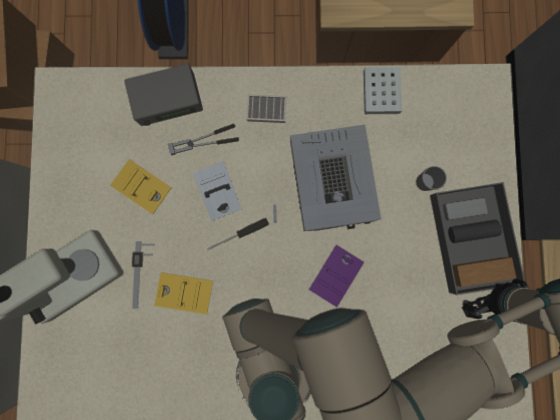

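View pics/scene.png

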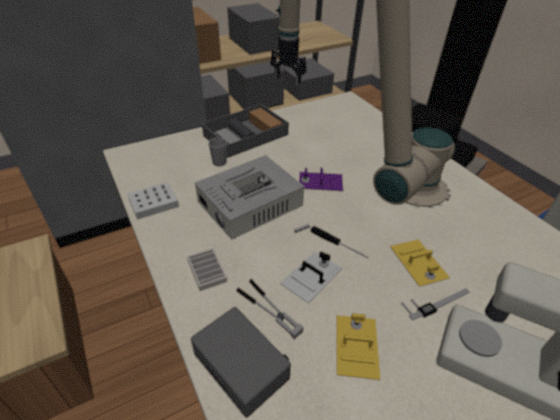

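The cover candidates in the top view are silver (217,190), yellow (142,187) and (184,293), and purple (337,275). Only the silver one isn't an excluded colour. I'll enlarge it together with the unit to confirm.

Run:
```python
from h import *
import pickle;a,b=pickle.load(open('/tmp/ab.pkl','rb'))
p=a['pixels']
c=cv2.resize(p[155:225,185:250],None,fx=6,fy=6,interpolation=cv2.INTER_CUBIC)
u=cv2.resize(p[120:236,285:385],None,fx=4.2,fy=4.2,interpolation=cv2.INTER_CUBIC)
H=max(c.shape[0],u.shape[0]);o=np.zeros((H,c.shape[1]+u.shape[1],3),np.uint8)
o[:c.shape[0],:c.shape[1]]=c;o[:u.shape[0],c.shape[1]:]=u
o=np.clip(o.astype(float)*1.3,0,255).astype(np.uint8);cv2.imwrite('pics/crop.png',o);print(o.shape,c.shape)
print('depth pts',bydepth(a,[(217,197),(205,205),(335,178),(300,200),(370,210),(360,150),(180,250),(330,140)]).round(4))
hsv=cv2.cvtColor(p,cv2.COLOR_BGR2HSV)
print(hsv[200,207],hsv[172,205],hsv[230,200],hsv[205,305])
```

```text
(487, 810, 3) (420, 390, 3)
depth pts [[ 0.5286  0.1743  0.014 ]
 [ 0.5055  0.2129  0.0012]
 [ 0.58   -0.1834  0.0424]
 [ 0.5088 -0.0753  0.0982]
 [ 0.4788 -0.2752  0.095 ]
 [ 0.6525 -0.2503  0.0987]
 [ 0.3687  0.2883 -0.0028]
 [ 0.6841 -0.1649  0.0928]]
[101  15 140] [102  18 145] [ 24  35 147] [103  17 108]
```

View pics/crop.png

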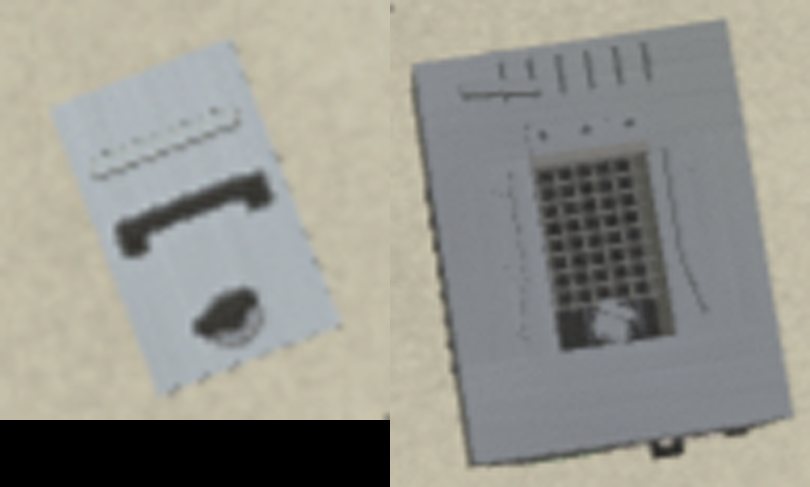

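The crop shows the silver cover, with its rib at crop (165,140), the handle at (195,210) and the stud at (228,315). On the unit, the lip is at the top, the opening is in the middle and the receptacle is at about (615,320). The front panel faces the robot. Next I'll measure poses.

```bash
cat >> h.py <<'E'
def rect(P):
    r=cv2.minAreaRect((np.array(P)[:,:2]*1000).astype(np.float32)); return r
def mask_contour(d,lo,hi,roi):
    hsv=cv2.cvtColor(d['pixels'],cv2.COLOR_BGR2HSV); m=cv2.inRange(hsv,lo,hi)
    k=np.zeros_like(m);k[roi[1]:roi[3],roi[0]:roi[2]]=255;m&=k
    m=cv2.morphologyEx(m,cv2.MORPH_OPEN,np.ones((3,3)))
    m=cv2.morphologyEx(m,cv2.MORPH_CLOSE,np.ones((3,3)))
    c=max(cv2.findContours(m,cv2.RETR_EXTERNAL,cv2.CHAIN_APPROX_NONE)[0],key=cv2.contourArea)
    return c.reshape(-1,2).astype(float)
E
python3 - <<'E'
from h import *
import pickle;a,b=pickle.load(open('/tmp/ab.pkl','rb'))
c=mask_contour(a,(85,0,90),(130,40,255),(185,155,250,225))
print('cover',rect(onplane(a,c,.004)))
hc=mask_contour(a,(0,0,0),(180,255,70),(203,180,235,200)); P=onplane(a,hc,.04);print('handle',rect(P),P.mean(0))
hc=mask_contour(a,(0,0,0),(180,255,70),(212,201,235,214)); P=onplane(a,hc,.048);print('stud',rect(P),P.mean(0))
c=mask_contour(a,(85,0,60),(130,60,255),(285,115,385,236))
print('unit',rect(onplane(a,c,.095)))
# opening: not deck
m=mask_contour(a,(0,0,0),(180,255,85),(310,150,360,215));print('opening',rect(onplane(a,m,.095)))
# corners from zoom
z=np.array([(412,65),(726,20),(792,415),(470,466),(530,157),(650,148),(676,334),(560,350)],float)
z=np.c_[285+(z[:,0]-390)/4.2,120+z[:,1]/4.2]-.4
print(onplane(a,z,.095).round(4))
z=np.array([(52,107),(232,40),(340,325),(165,395),(198,205),(227,312)],float);z=np.c_[185+z[:,0]/6,155+z[:,1]/6]-.4
print(onplane(a,z,.004).round(4))
E
```

```text
cover ((550.0093994140625, 176.21058654785156), (158.52325439453125, 98.13317108154297), 21.166004180908203)
handle ((547.0262451171875, 171.280029296875), (15.385419845581055, 76.4558334350586), 20.666906356811523) [0.54806537 0.17337189 0.04      ]
stud ((495.1973571777344, 154.44137573242188), (15.221091270446777, 27.13376808166504), 13.675474166870117) [0.49469587 0.15393759 0.048     ]
unit ((575.158935546875, -175.8623809814453), (279.5691223144531, 218.95433044433594), 7.936003684997559)
opening ((568.0811767578125, -177.8233184814453), (129.32839965820312, 80.7887191772461), 7.755087852478027)
[[ 0.6992 -0.0482  0.095 ]
 [ 0.7291 -0.2662  0.095 ]
 [ 0.4545 -0.3038  0.095 ]
 [ 0.4215 -0.0848  0.095 ]
 [ 0.6339 -0.1289  0.095 ]
 [ 0.6395 -0.2117  0.095 ]
 [ 0.5104 -0.2265  0.095 ]
 [ 0.5001 -0.1472  0.095 ]]
[[0.6066 0.2495 0.004 ]
 [0.6409 0.1571 0.004 ]
 [0.4928 0.1012 0.004 ]
 [0.4577 0.1903 0.004 ]
 [0.5552 0.1741 0.004 ]
 [0.4999 0.1589 0.004 ]]
```

```bash
cat >> h.py <<'E'
def go(pos,yaw=None,s=None):
    """print shift (cm, tool axes) and turn about tool x to bring the TCP to pos with tool y at world angle yaw (mod pi), tool x straight down"""
    s=s or manip.get_state(); w,x,y,z=s['ee_rot']; T=R.from_quat([x,y,z,w]); M=T.as_matrix()
    d=M.T@(np.array(pos)-s['position'])*100
    yw=np.arctan2(M[1,1],M[0,1])
    print('pos',s['position'].round(4),'xaxis',M[:,0].round(4),'yaw_y',round(yw,3),'q1',s['qpos'][0].round(3),'q6',s['qpos'][5].round(3),'F',np.round(s['contact_force'],1),'Mz',np.round(s['moment'],2),'w',round(s['width'],4),'t',s['clock'])
    print('delta_pos',d.round(2))
    if yaw is not None:
        for yy in (yaw,yaw+np.pi,yaw-np.pi):
            N=np.c_[[0,0,-1],[np.cos(yy),np.sin(yy),0],np.cross([0,0,-1],[np.cos(yy),np.sin(yy),0])]
            r=R.from_matrix(M.T@N).as_rotvec(); print('  dr',r.round(3),'yaw',round(yy,3))
E
python3 - <<'E'
from h import *
import sys
go([.548,.175,.13],.369)
E
```

```text
pos [ 0.2556 -0.5146  0.2305] xaxis [-5.0e-04  1.5e-03 -1.0e+00] yaw_y -1.11 q1 -1.231 q6 -0.121 F [0.2 0.5 0.4] Mz [ 0.03 -0.   -0.03] w 0.0852 t 0.1
delta_pos [ 10.14 -48.74 -56.86]
  dr [-1.479e+00 -1.000e-03  1.000e-03] yaw 0.369
  dr [1.663e+00 1.000e-03 1.000e-03] yaw 3.511
  dr [1.663e+00 1.000e-03 1.000e-03] yaw -2.773
```

```bash
python3 -m creep '{"delta_pos":[[1,-4,-4.7],[2,-8,-9.3],[2,-12,-14],[2,-16,-18.7],[2,-20,-23.3],[2,-24,-28],[2,-28,-32.7],[2,-32,-37.3],[2,-35,-41],[2,-37,-43]],"dr":[[-0.15,0,0],[-0.3,0,0],[-0.45,0,0],[-0.6,0,0],[-0.75,0,0],[-0.9,0,0],[-1.05,0,0],[-1.2,0,0],[-1.35,0,0],[-1.48,0,0]]}' -0.06 30
python3 - <<'E'
from h import *
go([.548,.175,.15],.369)
E
```

```text
clock: 1.1
position: [0.4505, -0.054, 0.2113]
ee_rot: [0.585, 0.398, 0.584, -0.398]
contact_force: [0.7, -1.1, 0.3]
width: 0.0402
pos [ 0.4505 -0.054   0.2113] xaxis [ 2.e-04 -3.e-04 -1.e+00] yaw_y 0.376 q1 -0.273 q6 -0.648 F [ 0.7 -1.1  0.3] Mz [-0.02 -0.01 -0.04] w 0.0402 t 1.1
delta_pos [  6.12  17.47 -17.73]
  dr [ 0.007  0.    -0.   ] yaw 0.369
  dr [-3.135e+00  0.000e+00  1.000e-03] yaw 3.511
  dr [-3.135e+00  0.000e+00  1.000e-03] yaw -2.773
```

```bash
python3 -m creep '{"delta_pos":[[0,0,0]],"dr":[[0,0,0]]}'
python3 - <<'E'
from h import *
go([.548,.175,.15],.369)
E
```

```text
clock: 1.2
position: [0.4516, -0.0502, 0.2111]
ee_rot: [0.585, 0.398, 0.586, -0.396]
contact_force: [-0.6, -1.0, -0.7]
width: 0.0405
pos [ 0.4516 -0.0502  0.2111] xaxis [ 9.0e-04  3.2e-03 -1.0e+00] yaw_y 0.379 q1 -0.267 q6 -0.647 F [-0.6 -1.  -0.7] Mz [0.01 0.02 0.  ] w 0.0405 t 1.2
delta_pos [  6.19  17.29 -17.33]
  dr [ 0.01  -0.003 -0.002] yaw 0.369
  dr [-3.131e+00  3.000e-03 -4.000e-03] yaw 3.511
  dr [-3.131e+00  3.000e-03 -4.000e-03] yaw -2.773
```

```bash
python3 -m creep '{"delta_pos":[[0.5,3,-3],[1.5,6,-6],[2.5,9,-9],[3.5,12,-12],[4.5,15,-15],[6,17.2,-17.3],[6,17.2,-17.3],[6,17.2,-17.3],[6,17.2,-17.3]],"dr":[[0.01,0,0],[0.01,0,0],[0.01,0,0],[0.01,0,0],[0.01,0,0],[0.01,0,0],[0.01,0,0],[0.01,0,0],[0.01,0,0]]}'
python3 - <<'E'
from h import *
d=grab('wrist','w1.png')
go([.548,.175,.015],.369)
c=mask_contour(d,(0,0,0),(180,255,60),(0,0,560,420))
print(bydepth(d,[(280,210)]),proj(d,[[.548,.175,.04],[.495,.155,.048],[.548,.175,0]]))
E
```

```text
clock: 2.1
position: [0.5478, 0.1661, 0.1515]
ee_rot: [0.581, 0.402, 0.581, -0.403]
contact_force: [-0.6, 0.8, -0.1]
width: 0.0406
pos [0.5479 0.166  0.1518] xaxis [ 3.e-04 -6.e-04 -1.e+00] yaw_y 0.358 q1 0.173 q6 -0.185 F [-0.5 -0.9 -0.5] Mz [ 0.01 -0.04  0.03] w 0.0405 t 2.15
delta_pos [13.68  0.32 -0.85]
  dr [-0.011  0.001 -0.   ] yaw 0.369
  dr [ 3.131e+00 -0.000e+00 -1.000e-03] yaw 3.511
  dr [ 3.131e+00 -0.000e+00 -1.000e-03] yaw -2.773
[[0.54994741 0.1540822  0.00409217]] [[286.16397989 198.87739644]
 [216.12567605 201.35517857]
 [285.80756887 188.42204092]]
```

View pics/w1.png

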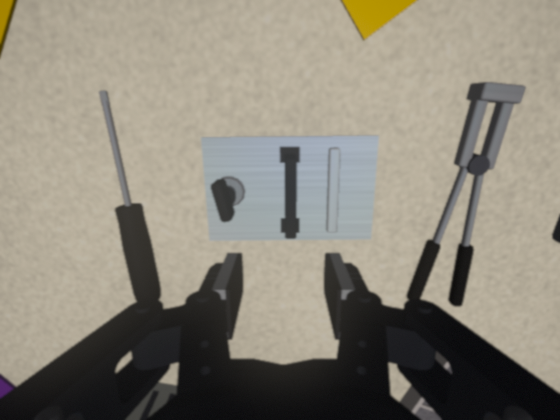

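Run:
```python
from h import *
d=grab('wrist')
c=mask_contour(d,(80,0,80),(130,90,255),(195,125,385,245)); r=rect(onplane(d,c,.004)); print('cover',r)
c=mask_contour(d,(0,0,0),(180,255,75),(276,140,305,243)); P=onplane(d,c,.04); print('handle',rect(P))
c=mask_contour(d,(0,0,0),(180,255,65),(208,174,235,226)); P=onplane(d,c,.048); print('stud',rect(P))
```

```text
cover ((551.5130004882812, 175.92286682128906), (158.60775756835938, 98.7488021850586), 21.113718032836914)
handle ((549.087158203125, 179.88119506835938), (12.871235847473145, 74.94495391845703), 21.34479331970215)
stud ((501.73248291015625, 159.0991668701172), (15.665847778320312, 32.9202880859375), 33.771697998046875)
```

```bash
python3 -m creep '{"delta_pos":[[1,0.7,-0.9],[4,0.7,-0.9],[7,0.7,-0.9],[9.5,0.7,-0.9],[11.5,0.7,-0.9],[12.5,0.7,-0.9],[13.2,0.7,-0.9],[13.7,0.7,-0.9],[13.7,0.7,-0.9]],"dr":[[-0.01,0,0],[-0.01,0,0],[-0.01,0,0],[-0.01,0,0],[-0.01,0,0],[-0.01,0,0],[-0.01,0,0],[-0.01,0,0],[-0.01,0,0]]}'
python3 - <<'E'
from h import *
go([.551,.177,.015],.369)
E
```

```text
clock: 3.1
position: [0.5517, 0.1784, 0.0143]
ee_rot: [0.584, 0.4, 0.583, -0.399]
contact_force: [0.3, -0.5, 0.3]
width: 0.0404
pos [0.5517 0.1784 0.0143] xaxis [ 3.e-04 -0.e+00 -1.e+00] yaw_y 0.37 q1 0.193 q6 -0.177 F [ 0.3 -0.5  0.3] Mz [0.   0.   0.01] w 0.0404 t 3.1
delta_pos [-0.07 -0.11  0.11]
  dr [ 0.001  0.    -0.   ] yaw 0.369
  dr [-3.141  0.     0.   ] yaw 3.511
  dr [-3.141  0.     0.   ] yaw -2.773
```

```bash
python3 -m creep '{"delta_pos":[[0,0,0],[0,0,0],[0,0,0],[0,0,0],[-0.5,0,0],[-2,0,0],[-4,0,0]],"dr":[[0,0,0],[0,0,0],[0,0,0],[0,0,0],[0,0,0],[0,0,0],[0,0,0]]}' -1 60
python3 - <<'E'
from h import *
go([.551,.177,.23],.369)
E
```

```text
clock: 3.8
position: [0.5499, 0.1781, 0.0532]
ee_rot: [0.582, 0.398, 0.584, -0.401]
contact_force: [0.9, 0.2, -3.4]
width: 0.0091
pos [0.5499 0.1781 0.0532] xaxis [-4.e-03 -8.e-04 -1.e+00] yaw_y 0.37 q1 0.193 q6 -0.177 F [ 0.9  0.2 -3.4] Mz [ 0.02 -0.02 -0.01] w 0.0091 t 3.8
delta_pos [-1.768e+01 -1.000e-02  1.300e-01]
  dr [ 0.001 -0.001  0.004] yaw 0.369
  dr [-3.141e+00 -6.000e-03 -1.000e-03] yaw 3.511
  dr [-3.141e+00 -6.000e-03 -1.000e-03] yaw -2.773
```

```bash
python3 -m creep '{"delta_pos":[[-4,0,0],[-8,0,0],[-12,0,0],[-15,0,2],[-15,-1,5],[-15,-2,8],[-15,-3,11],[-15,-4,14],[-15,-5,17]],"dr":[[0,0,0],[0,0,0],[0,0,0],[0,0,0],[0.05,0,0],[0.1,0,0],[0.15,0,0],[0.2,0,0],[0.23,0,0]]}'
python3 - <<'E'
from h import *
go([.5423,-.1805,.19],.137)
E
```

```text
clock: 4.7
position: [0.5656, 0.0008, 0.2035]
ee_rot: [0.533, 0.464, 0.534, -0.464]
contact_force: [0.1, -0.6, -3.9]
width: 0.0087
pos [0.5656 0.0008 0.2035] xaxis [-1.5e-03  2.0e-04 -1.0e+00] yaw_y 0.139 q1 -0.122 q6 -0.26 F [ 0.1 -0.6 -3.9] Mz [ 0.05 -0.01 -0.03] w 0.0087 t 4.7
delta_pos [ 1.35 -4.81 17.63]
  dr [ 0.002 -0.     0.002] yaw 0.137
  dr [-3.14e+00 -2.00e-03 -1.00e-03] yaw 3.279
  dr [-3.14e+00 -2.00e-03 -1.00e-03] yaw -3.005
```

```bash
python3 -m creep '{"delta_pos":[[0,-0.6,2.5],[0,-1.4,5],[0,-2.2,8],[0,-3,11],[0,-3.8,14],[0,-4.4,16.3],[0,-4.8,17.6],[0,-4.8,17.6],[0,-4.8,17.6],[0,-4.8,17.6]],"dr":[[0,0,0],[0,0,0],[0,0,0],[0,0,0],[0,0,0],[0,0,0],[0,0,0],[0,0,0],[0,0,0],[0,0,0]]}'
python3 - <<'E'
from h import *
d=grab('wrist','w2.png')
go([.5423,-.1805,.19],.137)
E
```

```text
clock: 5.7
position: [0.5433, -0.1778, 0.2041]
ee_rot: [0.534, 0.464, 0.534, -0.463]
contact_force: [-0.5, -0.0, -3.4]
width: 0.0087
pos [ 0.5434 -0.1778  0.2042] xaxis [-2.e-04  7.e-04 -1.e+00] yaw_y 0.141 q1 -0.438 q6 -0.58 F [-0.1  0.4 -3.2] Mz [0.03 0.02 0.05] w 0.0086 t 5.75
delta_pos [ 1.42 -0.14  0.25]
  dr [ 0.004 -0.001  0.   ] yaw 0.137
  dr [-3.137e+00 -0.000e+00 -1.000e-03] yaw 3.279
  dr [-3.137e+00 -0.000e+00 -1.000e-03] yaw -3.005
```

View pics/w2.png

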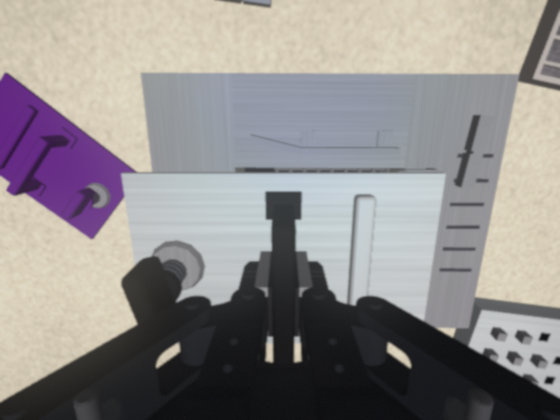

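Run:
```python
from h import *
d=grab('wrist'); s=manip.get_state(); p=d['pixels'].astype(float)
sat=(p[:,:,2]-p[:,:,0]); sat=cv2.GaussianBlur(sat,(3,3),0)  # tan: R>B
g=cv2.GaussianBlur(p.mean(2),(3,3),0)
def vedge(img,u,v0,v1): c=np.abs(np.diff(img[v0:v1,u])); return v0+c.argmax()+.5
def hedge(img,v,u0,u1): c=np.abs(np.diff(img[v,u0:u1])); return u0+c.argmax()+.5
def fit(P,ax):
    o=P[:,:2]; vx,vy,x0,y0=cv2.fitLine(o.astype(np.float32),cv2.DIST_HUBER,0,.001,.001).ravel()
    n=np.array([-vy,vx]); res=np.abs((o-[x0,y0])@n).max()
    ang=np.arctan2(vy,vx); return np.array([x0,y0]),ang,res
ye=onplane(d,[(u,vedge(sat,u,60,90)) for u in range(170,500,10)],.095)
xe=onplane(d,[(hedge(sat,v,u0,u0+40),v) for v in range(90,290,10) for u0 in [int(519-(v-73)*49/254)-20]],.095)
zc=s['position'][2]-.0143+.004
ce=onplane(d,[(u,vedge(g,u,160,185)) for u in list(range(140,225,6))+list(range(412,436,4))],zc)
cx=onplane(d,[(hedge(g,v,425,455),v) for v in range(185,300,8)],zc)
for n,P in (('unit+y',ye),('unit+x',xe),('cov+y',ce),('cov+x',cx)): print(n,fit(P,0))
def center(py,ay,px,L,W):
    ay=(ay+np.pi/2)%np.pi-np.pi/2; ux=np.array([np.cos(ay),np.sin(ay)]);uy=np.array([-ux[1],ux[0]])
    return ux*(px@ux-L/2)+uy*(py@uy-W/2),ay
fu=fit(ye,0);fx=fit(xe,0);fc=fit(ce,0);fcx=fit(cx,0)
U,au=center(fu[0],fu[1],fx[0],.28,.22);C,ac=center(fc[0],fc[1],fcx[0],.16,.10)
print('unit',U,au,'cover',C,ac,'tcp',s['position'])
# guide line
gl=[(u,120+np.argmin(g[120:165,u])) for u in range(305,375,10)];print(gl, onplane(d,gl,.099)@np.c_[[-np.sin(au),np.cos(au),0]]-U@[-np.sin(au),np.cos(au)])
```

```text
unit+y (array([ 0.59910357, -0.06390444], dtype=float32), np.float32(0.13870044), np.float64(0.0005254029420833959))
unit+x (array([ 0.71306425, -0.1341083 ], dtype=float32), np.float32(-1.4312639), np.float64(3.2719372869635785e-05))
cov+y (array([ 0.5394436 , -0.13064343], dtype=float32), np.float32(0.14303908), np.float64(0.0009759336209480083))
cov+x (array([ 0.620192, -0.151021], dtype=float32), np.float32(-1.4268082), np.float64(0.004315302787716692))
unit [ 0.5778257  -0.17794138] 0.13870049 cover [ 0.5436205  -0.18055776] 0.1430391 tcp [ 0.54342081 -0.17790127  0.20432523]
[(305, np.int64(147)), (315, np.int64(147)), (325, np.int64(147)), (335, np.int64(147)), (345, np.int64(147)), (355, np.int64(147)), (365, np.int64(147))] [[0.05656662]
 [0.05659976]
 [0.05663265]
 [0.05666529]
 [0.05669767]
 [0.0567298 ]
 [0.05676168]]
```

```bash
python3 -m creep '{"delta_pos":[[2,0,0.2],[4,0,0.2],[6,0,0.2],[7.5,0,0.2],[8,0,0.2],[8,0,0.2],[8,0,0.2]],"dr":[[0.004,0,0],[0.004,0,0],[0.004,0,0],[0.004,0,0],[0.004,0,0],[0.004,0,0],[0.004,0,0]]}'
python3 - <<'E'
from h import *
d=grab('wrist','w3.png')
go([.5437,-.1805,.1093],.1387)
E
```

```text
clock: 6.5
position: [0.5444, -0.1811, 0.1252]
ee_rot: [0.534, 0.465, 0.532, -0.465]
contact_force: [-0.4, -0.0, -3.9]
width: 0.0088
pos [ 0.5445 -0.1812  0.1254] xaxis [ 0.002 -0.001 -1.   ] yaw_y 0.136 q1 -0.443 q6 -0.579 F [ 0.8 -0.  -3.9] Mz [-0.01  0.01  0.01] w 0.0091 t 6.55
delta_pos [ 1.61 -0.07 -0.08]
  dr [-0.002  0.001 -0.002] yaw 0.139
  dr [ 3.139e+00 -3.000e-03 -2.000e-03] yaw 3.28
  dr [ 3.139e+00 -3.000e-03 -2.000e-03] yaw -3.003
```

View pics/w3.png

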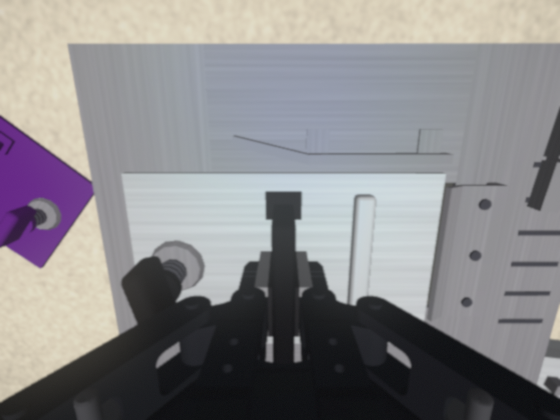

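```bash
cat >> h.py <<'E'
def vedge(img,u,v0,v1): c=np.abs(np.diff(img[v0:v1,u])); return v0+c.argmax()+.5
def hedge(img,v,u0,u1): c=np.abs(np.diff(img[v,u0:u1])); return u0+c.argmax()+.5
def fit(P):
    vx,vy,x0,y0=cv2.fitLine(P[:,:2].astype(np.float32),cv2.DIST_HUBER,0,.0005,.001).ravel()
    a=(np.arctan2(vy,vx)+np.pi/2)%np.pi-np.pi/2; return np.array([x0,y0]),a,np.abs((P[:,:2]-[x0,y0])@[-vy,vx]).max()
E
python3 - <<'E'
from h import *
d=grab('wrist'); s=manip.get_state(); p=d['pixels'].astype(float)
sat=cv2.GaussianBlur(p[:,:,2]-p[:,:,0],(3,3),0); g=cv2.GaussianBlur(p.mean(2),(3,3),0)
ye=fit(onplane(d,[(u,vedge(sat,u,30,60)) for u in range(90,520,10)],.095)); print('unit y',ye)
zc=s['position'][2]-.0143+.004
ce=fit(onplane(d,[(u,vedge(g,u,163,183)) for u in list(range(140,260,6))+list(range(310,436,6))],zc)); print('cov y',ce)
cx=onplane(d,[(hedge(g,v,428,455),v) for v in range(185,240,6)],zc);print('cov x',fit(cx))
gl=[(u,140+np.argmin(g[140:165,u])) for u in range(315,445,8)]
a=ye[1];ux=np.array([np.cos(a),np.sin(a)]);uy=np.array([-ux[1],ux[0]])
off=ye[0]@uy-.110
for z in (.095,.103): P=onplane(d,gl,z)[:,:2];print('guide',z,P[[0,-1]]@uy-off,fit(P)[1])
print('cover edge y',ce[0]@uy-off, 'cover x edge along ux',cx[:,:2].mean(0)@ux)
P=onplane(d,[(480,184.5),(500,184.5)],.110);print('lip side y',P[:,:2]@uy-off)
P=onplane(d,[(308,153),(450,153),(450,185),(234,135)],.103);print('guide ends/lip front along ux',P[:,:2]@ux, 'unit centre ux',np.array([.5778,-.1779])@ux)
Rm,t=cam(d);print('cam',-Rm.T@t, (-Rm.T@t)[:2]@uy-off)
E
```

```text
unit y (array([ 0.5575014, -0.069518 ], dtype=float32), np.float32(0.13810146), np.float64(0.0005066967830526954))
cov y (array([ 0.56102604, -0.13125478], dtype=float32), np.float32(0.13782287), np.float64(7.183654672366769e-06))
cov x (array([ 0.6200045 , -0.14306232], dtype=float32), np.float32(-1.4496155), np.float64(9.192182614267224e-07))
guide 0.095 [0.05607432 0.05604401] 0.137658
guide 0.103 [0.05694556 0.05691666] 0.1376605
cover edge y 0.04836577 cover x edge along ux 0.5944071203005276
lip side y [0.04177245 0.04176627]
guide ends/lip front along ux [0.52790681 0.60141066 0.60397488 0.49002181] unit centre ux 0.5478086003735662
cam [ 0.53470902 -0.10817265  0.26741288] 0.07485103054759995
```

Run:
```python
from h import *
import pickle;a,b=pickle.load(open('/tmp/ab.pkl','rb'))
d=grab('wrist'); g=d['pixels'].mean(2)
ye=np.array([.5575014,-.069518]);A=.1379;ux=np.array([np.cos(A),np.sin(A)]);uy=np.array([-ux[1],ux[0]]);off=ye@uy-.110
def blob(u,v,r=8):
    w=255-g[v-r:v+r+1,u-r:u+r+1];w=np.clip(w-np.percentile(w,70),0,None);yy,xx=np.mgrid[v-r:v+r+1,u-r:u+r+1];return ((w*xx).sum()/w.sum(),(w*yy).sum()/w.sum())
r=[blob(485,204),blob(475,255),blob(466,301)];P=onplane(d,r,.110)[:,:2];print(r,P@uy-off,P@ux-.5478)
z=np.array([(543,134),(586,129),(629,123)],float);z=np.c_[285+(z[:,0]-390)/4.2,120+z[:,1]/4.2]-.4
P=onplane(a,z,.110)[:,:2];print('top rivets',P@uy-off,P@ux-.5478)
o=cv2.resize(d['pixels'][115:215,380:515],None,fx=5,fy=5,interpolation=cv2.INTER_CUBIC);cv2.imwrite('pics/lip.png',np.clip(o*1.4,0,255).astype(np.uint8))
```

```text
[(np.float64(483.42671677485487), np.float64(202.98975059788177)), (np.float64(474.12022198665585), np.float64(254.2258527155952)), (np.float64(465.4431829352206), np.float64(300.6485304236705))] [ 0.03191914  0.00297104 -0.02590391] [0.07119038 0.07138485 0.07142524]
top rivets [ 0.03116523  0.00163135 -0.02801364] [0.0739748  0.07311986 0.07294581]
```

View pics/lip.png

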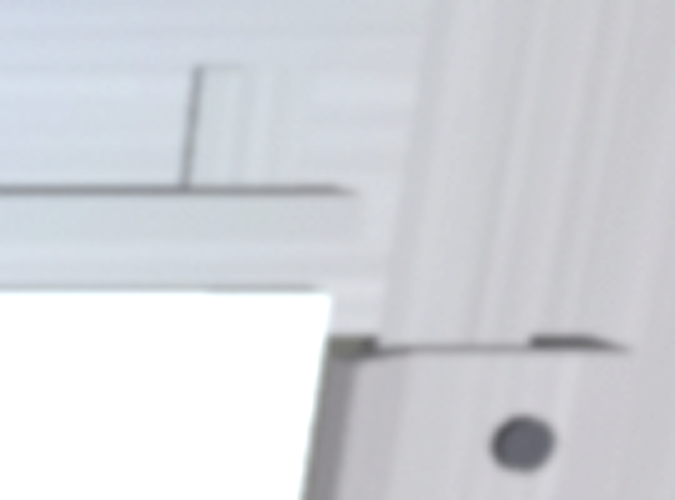

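Run:
```python
from h import *
d=grab('wrist'); s=manip.get_state(); g=cv2.GaussianBlur(d['pixels'].astype(float).mean(2),(3,3),0);zc=s['position'][2]-.0143+.004
A=.1379;ux=np.array([np.cos(A),np.sin(A)]);uy=np.array([-ux[1],ux[0]])
for v in (180,190,200,210):
    P=onplane(d,[(hedge(g,v,110,140),v),(hedge(g,v,428,455),v)],zc)[:,:2];print('cover length',(P[1]-P[0])@ux,P@ux)
print('TCP along ux,uy',s['position'][:2]@ux,s['position'][:2]@uy, 'unit length px')
# depth at several places
pts=[(200,190),(400,190),(400,250),(250,100),(350,100),(480,230),(100,20)]
print(bydepth(d,pts)[:,2].round(4), zc)
P=onplane(d,[(hedge(cv2.GaussianBlur(d['pixels'][:,:,2].astype(float)-d['pixels'][:,:,0],(3,3),0),100,70,110),100)],.095);print('unit front edge ux',P[:,:2]@ux)
```

```text
cover length 0.15871676325979664 [0.43553704 0.5942538 ]
cover length 0.1587074576634091 [0.43578903 0.59449649]
cover length 0.15869547461828995 [0.43554704 0.59424251]
cover length 0.15868411379092817 [0.43580474 0.59448885]
TCP along ux,uy 0.5140779337663797 -0.25442105724780156 unit length px
[0.1138 0.1139 0.1128 0.0948 0.0948 0.1042 0.    ] 0.11498274810033546
unit front edge ux [0.40864439]
```

```bash
python3 -m creep '{"delta_pos":[[0,0,-0.17],[0.4,0,-0.17],[0.8,0,-0.17],[1.1,0,-0.17],[1.3,0,-0.17],[1.3,0,-0.17]],"dr":[[0,0,0],[0,0,0],[0,0,0],[0,0,0],[0,0,0],[0,0,0]]}';  python3 - <<'E'
from h import *
go([.5437,-.1805,.1093],.138)
E
```

```text
clock: 7.3
position: [0.5431, -0.1793, 0.1108]
ee_rot: [0.532, 0.465, 0.533, -0.465]
contact_force: [-0.1, 0.9, -5.0]
width: 0.0087
pos [ 0.5431 -0.1793  0.1108] xaxis [-9.e-04  4.e-04 -1.e+00] yaw_y 0.136 q1 -0.441 q6 -0.576 F [-0.1  0.9 -5. ] Mz [ 0.01  0.   -0.01] w 0.0087 t 7.3
delta_pos [0.15 0.05 0.12]
  dr [-0.002 -0.001  0.001] yaw 0.138
  dr [3.14e+00 1.00e-03 1.00e-03] yaw 3.28
  dr [3.14e+00 1.00e-03 1.00e-03] yaw -3.004
```

```bash
python3 -m creep '{"delta_pos":[[0.1,0,0],[0.1,0,0]],"dr":[[0,0,0],[0,0,0]]}';python3 -m creep '{"delta_pos":[[0.1,0,0],[0.1,0,0]],"dr":[[0,0,0],[0,0,0]]}';python3 -m creep '{"delta_pos":[[0.1,0,0],[0.1,0,0]],"dr":[[0,0,0],[0,0,0]]}'
```

```text
clock: 7.5
position: [0.5435, -0.1795, 0.1104]
ee_rot: [0.533, 0.465, 0.533, -0.465]
contact_force: [0.6, 0.1, -4.5]
width: 0.0082
clock: 7.7
position: [0.5436, -0.1795, 0.1102]
ee_rot: [0.533, 0.465, 0.532, -0.465]
contact_force: [-1.5, 1.3, 2.6]
width: 0.0088
clock: 7.9
position: [0.5436, -0.1796, 0.1102]
ee_rot: [0.533, 0.465, 0.532, -0.465]
contact_force: [-2.8, 1.6, 9.0]
width: 0.0088
```

```bash
python3 -m creep '{"delta_pos":[[-0.1,0,0],[-0.1,0.5,0],[-0.1,1.0,0],[-0.1,1.5,0],[-0.1,1.5,0]],"dr":[[0,0,0],[0,0,0],[0,0,0],[0,0,0],[0,0,0]]}';  python3 - <<'E'
from h import *
d=grab('wrist','w4.png')
go([.5763,-.1752,.110],.138)
E
```

```text
clock: 8.4
position: [0.5586, -0.1779, 0.1102]
ee_rot: [0.533, 0.465, 0.533, -0.465]
contact_force: [-2.6, -0.9, 6.3]
width: 0.009
pos [ 0.5586 -0.1779  0.1102] xaxis [ 6.0e-04 -1.2e-03 -1.0e+00] yaw_y 0.136 q1 -0.426 q6 -0.562 F [-2.4 -0.3  5.8] Mz [-0.01  0.4   0.  ] w 0.0089 t 8.45
delta_pos [ 0.02  1.79 -0.03]
  dr [-0.002  0.001 -0.   ] yaw 0.138
  dr [ 3.14e+00 -1.00e-03 -2.00e-03] yaw 3.28
  dr [ 3.14e+00 -1.00e-03 -2.00e-03] yaw -3.004
```

View pics/w4.png

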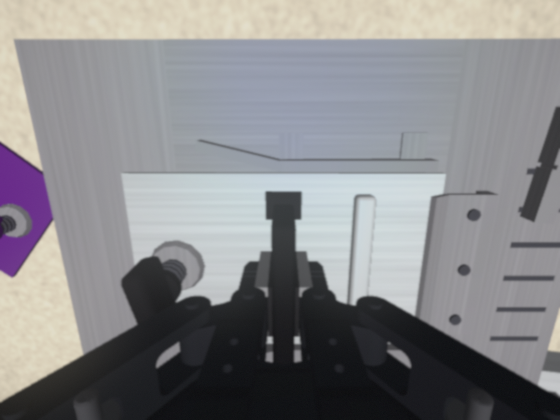

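The cover lies flat beside the +y guide (line at v≈158, cover edge v≈172). Its front edge is at the lip mouth (430,200). I'll keep sliding.

```bash
python3 -m creep '{"delta_pos":[[-0.06,0.4,0],[-0.06,0.8,0],[-0.06,1.2,0],[-0.06,1.5,0],[-0.06,1.5,0]],"dr":[[0,0,0],[0,0,0],[0,0,0],[0,0,0],[0,0,0]]}'; python3 -m creep '{"delta_pos":[[0,0.1,0],[0,0.2,0],[0,0.2,0]],"dr":[[0,0,0],[0,0,0],[0,0,0]]}'
```

```text
clock: 8.95
position: [0.5738, -0.1755, 0.1102]
ee_rot: [0.533, 0.465, 0.533, -0.465]
contact_force: [-2.6, -0.0, 5.2]
width: 0.0092
clock: 9.25
position: [0.575, -0.1753, 0.1102]
ee_rot: [0.533, 0.465, 0.533, -0.465]
contact_force: [-4.2, -0.3, 5.4]
width: 0.0088
```

```bash
python3 -m creep '{"delta_pos":[[0,0.1,0],[0,0.1,0]],"dr":[[0,0,0],[0,0,0]]}'; python3 -m creep '{"delta_pos":[[0,0.1,0],[0,0.1,0]],"dr":[[0,0,0],[0,0,0]]}';python3 -m creep '{"delta_pos":[[0,0.1,0],[0,0.1,0]],"dr":[[0,0,0],[0,0,0]]}'
```

```text
clock: 9.45
position: [0.576, -0.1751, 0.1102]
ee_rot: [0.533, 0.465, 0.533, -0.465]
contact_force: [-4.2, -0.6, 5.0]
width: 0.009
clock: 9.65
position: [0.5769, -0.175, 0.1102]
ee_rot: [0.533, 0.465, 0.533, -0.465]
contact_force: [-4.1, -0.6, 4.7]
width: 0.0091
clock: 9.85
position: [0.5772, -0.1749, 0.1102]
ee_rot: [0.532, 0.464, 0.533, -0.465]
contact_force: [-6.6, -0.3, 5.7]
width: 0.0087
```

```bash
python3 -m creep '{"delta_pos":[[0,0.1,0],[0,0.1,0]],"dr":[[0,0,0],[0,0,0]]}'; python3 -m creep '{"delta_pos":[[0,0.1,0],[0,0.1,0]],"dr":[[0,0,0],[0,0,0]]}'
python3 - <<'E'
from h import *
d=grab('wrist'); s=manip.get_state(); g=cv2.GaussianBlur(d['pixels'].astype(float).mean(2),(3,3),0)
sat=cv2.GaussianBlur(d['pixels'][:,:,2].astype(float)-d['pixels'][:,:,0],(3,3),0)
ye=fit(onplane(d,[(u,vedge(sat,u,25,60)) for u in range(90,480,10)],.095));A=ye[1]
ux=np.array([np.cos(A),np.sin(A)]);uy=np.array([-ux[1],ux[0]])
ce=fit(onplane(d,[(u,vedge(g,u,163,183)) for u in list(range(140,260,6))+list(range(310,400,6))],.099))
print('yaw unit,cover',A,ce[1],'edge dist',(ye[0]-ce[0])@uy)
P=onplane(d,[(hedge(g,v,110,140),v) for v in (180,190,200,210)],.099);print('rear edge ux',P[:,:2]@ux,'expected',.5478-.08,.5486-.08)
go([.5,0,0],A)
E
```

```text
clock: 10.05
position: [0.5771, -0.1749, 0.1102]
ee_rot: [0.532, 0.464, 0.534, -0.466]
contact_force: [-8.3, -3.0, 7.2]
width: 0.0085
clock: 10.25
position: [0.5771, -0.1749, 0.1102]
ee_rot: [0.532, 0.463, 0.534, -0.466]
contact_force: [-10.5, -2.3, 9.3]
width: 0.0087
yaw unit,cover 0.1404146 0.13963675 edge dist 0.059749372
rear edge ux [0.46801323 0.46776517 0.46801895 0.4677671 ] expected 0.46779999999999994 0.46859999999999996
pos [ 0.5771 -0.1749  0.1102] xaxis [-0.0061 -0.001  -1.    ] yaw_y 0.137 q1 -0.408 q6 -0.543 F [-10.6  -2.3   8.6] Mz [-0.3   1.48 -0.1 ] w 0.0091 t 10.3
delta_pos [ 11.05  -5.19 -18.38]
  dr [-0.004  0.     0.006] yaw 0.14
  dr [ 3.138  0.01  -0.   ] yaw 3.282
  dr [ 3.138  0.01  -0.   ] yaw -3.001
```

```bash
python3 -m creep '{"delta_pos":[[0,-0.4,0],[-0.05,-0.4,0]],"dr":[[0,0,0],[0,0,0]]}'; python3 -m creep '{"delta_pos":[[0,0,0],[0,0,0],[0,0,0],[-1,0,0],[-3,0,0],[-6,0,0],[-8,0,0],[-8,0,0]],"dr":[[0,0,0],[0,0,0],[0,0,0],[0,0,0],[0,0,0],[0,0,0],[0,0,0],[0,0,0]]}' -0.06 40
python3 - <<'E'
from h import *
d=grab('wrist','w5.png')
go([.5215,-.1855,.170],.138)
print(proj(d,[[.5215,-.1855,.143]]))
E
```

```text
clock: 10.5
position: [0.5768, -0.175, 0.1103]
ee_rot: [0.533, 0.465, 0.532, -0.465]
contact_force: [-0.3, -0.6, -1.7]
width: 0.0087
clock: 11.3
position: [0.5783, -0.1758, 0.1946]
ee_rot: [0.536, 0.466, 0.53, -0.464]
contact_force: [0.2, -0.3, 0.0]
width: 0.0402
pos [ 0.5772 -0.1754  0.1926] xaxis [ 0.0041 -0.0018 -1.    ] yaw_y 0.136 q1 -0.41 q6 -0.546 F [-0.2  0.3 -0.5] Mz [0.   0.03 0.05] w 0.0402 t 11.35
delta_pos [ 2.23 -5.66  0.24]
  dr [-0.002  0.002 -0.004] yaw 0.138
  dr [ 3.14  -0.006 -0.004] yaw 3.28
  dr [ 3.14  -0.006 -0.004] yaw -3.004
[[193.89204791 236.46467378]]
```

View pics/w5.png

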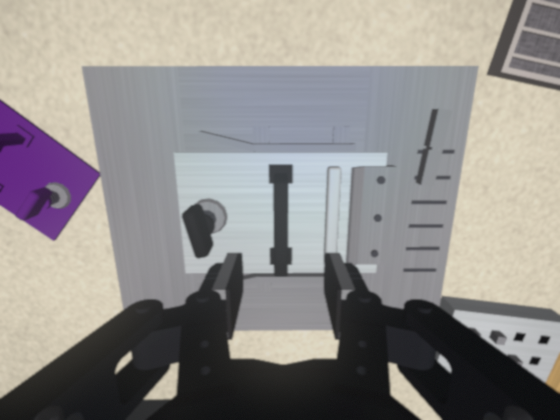

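Run:
```python
from h import *
d=grab('wrist')
c=mask_contour(d,(0,0,0),(180,255,60),(176,198,222,262)); P=onplane(d,c,.143); r=rect(P);print('stud',r, 'turn~',.138-np.radians(r[2]), P.mean(0))
u=c[:,0];l=[(c[c[:,1]==v][:,0].min(),v) for v in range(214,252,3)]
f=fit(onplane(d,l,.143));print('left edge',f,'turn',(.138+np.pi/2)-(f[1]%np.pi))
h=mask_contour(d,(0,0,0),(180,255,60),(268,160,296,278)); Ph=onplane(d,h,.135);print('handle',rect(Ph))
```

```text
stud ((525.3029174804688, -180.98361206054688), (14.892411231994629, 34.03089904785156), 20.691919326782227) turn~ -0.22314212080939833 [ 0.52432926 -0.1812483   0.143     ]
left edge (array([ 0.5181852 , -0.18184502], dtype=float32), np.float32(-1.2206157), np.float64(0.002273841391725049)) turn -0.21218061
handle ((580.9475708007812, -201.78451538085938), (11.159392356872559, 14.65007495880127), 7.783453941345215)
```

Run:
```python
from h import *
d=grab('wrist'); g=cv2.GaussianBlur(d['pixels'].astype(float).mean(2),(3,3),0)
A=.139;ux=np.array([np.cos(A),np.sin(A)]);uy=np.array([-ux[1],ux[0]])
for v in (200,215,230):
    P=onplane(d,[(hedge(g,v,262,281),v),(hedge(g,v,281,300),v)],.135)[:,:2]@ux;print('handle edges ux',P)
ce=fit(onplane(d,[(u,vedge(g,u,145,162)) for u in list(range(185,265,6))+list(range(296,350,6))],.099));print('cover centre uy',ce[0]@uy-.05,ce[1])
ce=onplane(d,[(hedge(g,v,165,185),v) for v in range(165,200,5)],.099);print('rear ux',ce[:,:2]@ux)
```

```text
handle edges ux [0.54283914 0.55260043]
handle edges ux [0.54276594 0.55266624]
handle edges ux [0.54269068 0.55206431]
cover centre uy -0.2558699967719018 0.13772583
rear ux [0.46785732 0.4674912  0.4678722  0.46750297 0.46788776 0.46751537
 0.46790401]
```

```bash
python3 -m creep '{"delta_pos":[[0,-2,0.1],[0,-4,0.2],[0.5,-5.6,0.2],[2,-5.6,0.2],[4,-5.6,0.2],[5.5,-5.6,0.2],[6.5,-5.6,0.2],[6.9,-5.6,0.2],[6.9,-5.6,0.2]],"dr":[[-0.1,0,0],[-0.2,0,0],[-0.22,0,0],[-0.22,0,0],[-0.22,0,0],[-0.22,0,0],[-0.22,0,0],[-0.22,0,0],[-0.22,0,0]]}'
python3 - <<'E'
from h import *
go([.522,-.185,.123],.358)
E
```

```text
clock: 12.35
position: [0.5205, -0.1843, 0.1206]
ee_rot: [0.58, 0.403, 0.581, -0.404]
contact_force: [0.1, -0.2, -0.2]
width: 0.04
pos [ 0.5205 -0.1843  0.1206] xaxis [-1.6e-03  7.0e-04 -1.0e+00] yaw_y 0.356 q1 -0.466 q6 -0.822 F [ 0.1 -0.2 -0.2] Mz [-0.02  0.04  0.04] w 0.04 t 12.35
delta_pos [-0.24  0.12  0.12]
  dr [-0.002 -0.001  0.001] yaw 0.358
  dr [3.14e+00 2.00e-03 2.00e-03] yaw 3.5
  dr [3.14e+00 2.00e-03 2.00e-03] yaw -2.784
```

```bash
python3 -m creep '{"delta_pos":[[-0.25,0.1,0.1],[-0.25,0.1,0.1]],"dr":[[0,0,0],[0,0,0]]}'; python3 -m creep '{"delta_pos":[[0,0,0],[0,0,0],[0,0,0],[0,0,0],[0,0,0]],"dr":[[0,0,0],[0,0,0],[0,0,0],[0,0,0],[0,0,0]]}' -1 60
python3 - <<'E'
from h import *
go([.522,-.185,.123],.358)
E
```

```text
clock: 12.55
position: [0.5232, -0.1856, 0.125]
ee_rot: [0.582, 0.404, 0.58, -0.403]
contact_force: [0.3, -0.1, 0.5]
width: 0.0402
clock: 13.05
position: [0.521, -0.1856, 0.1242]
ee_rot: [0.58, 0.403, 0.581, -0.404]
contact_force: [-3.9, -2.1, 3.0]
width: 0.0087
pos [ 0.521  -0.1856  0.1242] xaxis [-0.002 -0.001 -1.   ] yaw_y 0.356 q1 -0.467 q6 -0.822 F [-3.9 -2.1  3. ] Mz [-0.39  0.74  0.04] w 0.0087 t 13.05
delta_pos [ 0.12  0.11 -0.02]
  dr [-0.002  0.     0.002] yaw 0.358
  dr [ 3.14   0.004 -0.   ] yaw 3.5
  dr [ 3.14   0.004 -0.   ] yaw -2.784
```

```bash
python3 -m creep '{"delta_pos":[[0,-0.2,0],[0,-0.2,0],[0,-0.2,0],[0,-0.2,0],[0,-0.2,0],[0,-0.2,0],[0,-0.2,0],[0,-0.2,0]],"dr":[[0,0,0],[-0.13,0,0],[-0.26,0,0],[-0.39,0,0],[-0.52,0,0],[-0.65,0,0],[-0.68,0,0],[-0.68,0,0]]}'
python3 - <<'E'
from h import *
go([.521,-.1856,.124],1.038)
E
python3 -m creep '{"delta_pos":[[0.1,0,0],[0.2,0,0],[0.25,0,0],[0.25,0,0]],"dr":[[0,0,0],[0,0,0],[0,0,0],[0,0,0]]}';python3 -m creep '{"delta_pos":[[0.1,0,0],[0.1,0,0]],"dr":[[0,0,0],[0,0,0]]}'
```

```text
clock: 13.85
position: [0.5205, -0.186, 0.1243]
ee_rot: [0.682, 0.187, 0.682, -0.187]
contact_force: [-1.4, -1.0, 4.4]
width: 0.0086
pos [ 0.5205 -0.186   0.1243] xaxis [ 8.e-04 -4.e-04 -1.e+00] yaw_y 1.036 q1 -0.469 q6 -1.505 F [-1.4 -1.   4.4] Mz [-0.13  0.39  0.04] w 0.0086 t 13.85
delta_pos [0.03 0.06 0.03]
  dr [-0.002  0.001 -0.   ] yaw 1.038
  dr [ 3.139e+00 -0.000e+00 -1.000e-03] yaw 4.18
  dr [ 3.139e+00 -0.000e+00 -1.000e-03] yaw -2.104
clock: 14.25
position: [0.5205, -0.186, 0.1215]
ee_rot: [0.682, 0.187, 0.682, -0.187]
contact_force: [-1.9, -1.0, 4.7]
width: 0.0083
clock: 14.45
position: [0.5205, -0.1859, 0.1205]
ee_rot: [0.682, 0.187, 0.682, -0.187]
contact_force: [-1.0, -1.8, 4.8]
width: 0.0088
```

```bash
python3 -m creep '{"delta_pos":[[0.1,0,0],[0.1,0,0]],"dr":[[0,0,0],[0,0,0]]}';python3 -m creep '{"delta_pos":[[0.1,0,0],[0.1,0,0]],"dr":[[0,0,0],[0,0,0]]}'
```

```text
clock: 14.65
position: [0.5205, -0.186, 0.1205]
ee_rot: [0.682, 0.187, 0.682, -0.187]
contact_force: [-4.3, -0.8, 10.4]
width: 0.0088
clock: 14.85
position: [0.5205, -0.186, 0.1203]
ee_rot: [0.682, 0.187, 0.681, -0.187]
contact_force: [-4.5, -0.2, 14.9]
width: 0.0086
```

```bash
python3 -m creep '{"delta_pos":[[-0.12,0,0],[-0.12,0,0],[-0.12,0,0]],"dr":[[0,0,0],[0.1,0,0],[0.2,0,0]]}';python3 -m creep '{"delta_pos":[[0,0,0],[0,0,0],[0,0,0]],"dr":[[0.1,0,0],[0.2,0,0],[0.2,0,0]]}'
```

```text
clock: 15.15
position: [0.5206, -0.1858, 0.1205]
ee_rot: [0.66, 0.255, 0.659, -0.255]
contact_force: [-3.7, 0.2, 8.9]
width: 0.0085
clock: 15.45
position: [0.5207, -0.1858, 0.1205]
ee_rot: [0.631, 0.319, 0.631, -0.319]
contact_force: [-2.2, -0.7, 8.2]
width: 0.0083
```

```bash
python3 -m creep '{"delta_pos":[[0,0,0],[0,0,0],[0,0,0]],"dr":[[0.1,0,0],[0.2,0,0],[0.2,0,0]]}'
```

```text
clock: 15.75
position: [0.5208, -0.1857, 0.1205]
ee_rot: [0.596, 0.381, 0.595, -0.38]
contact_force: [-2.3, 1.0, 8.5]
width: 0.0087
```

```bash
python3 -m creep '{"delta_pos":[[0,0,0],[0,0,0],[0,0,0]],"dr":[[0.1,0,0],[0.2,0,0],[0.2,0,0]]}'
```

```text
clock: 16.05
position: [0.521, -0.1856, 0.1205]
ee_rot: [0.555, 0.439, 0.554, -0.438]
contact_force: [-1.8, 0.0, 8.3]
width: 0.0088
```

```bash
python3 -m creep '{"delta_pos":[[0,0,0],[0,0,0],[0,0,0]],"dr":[[0.1,0,0],[0.2,0,0],[0.2,0,0]]}'
```

```text
clock: 16.35
position: [0.5212, -0.1856, 0.1204]
ee_rot: [0.509, 0.492, 0.508, -0.491]
contact_force: [-0.9, 0.6, 7.6]
width: 0.0086
```

```bash
python3 -m creep '{"delta_pos":[[0,0,0],[0,0,0],[0,0,0]],"dr":[[0.1,0,0],[0.2,0,0],[0.2,0,0]]}'
```

```text
clock: 16.65
position: [0.5213, -0.1857, 0.1202]
ee_rot: [0.457, 0.54, 0.456, -0.539]
contact_force: [-0.8, 0.4, 6.4]
width: 0.0084
```

```bash
python3 -m creep '{"delta_pos":[[0.08,0,0],[0.15,0,0],[0.15,0,0]],"dr":[[0,0,0],[0,0,0],[0,0,0]]}'
```

```text
clock: 16.95
position: [0.5213, -0.1856, 0.1187]
ee_rot: [0.458, 0.54, 0.457, -0.539]
contact_force: [-0.8, 0.1, 6.4]
width: 0.0084
```

```bash
python3 -m creep '{"delta_pos":[[0.2,0,0],[0.4,0,0],[0.6,0,0],[0.7,0,0],[0.7,0,0]],"dr":[[0.03,0,0],[0.05,0,0],[0.05,0,0],[0.05,0,0],[0.05,0,0]]}';python3 -m creep '{"delta_pos":[[0.1,0,0],[0.1,0,0]],"dr":[[0,0,0],[0,0,0]]}'
```

```text
clock: 17.45
position: [0.5214, -0.1856, 0.1121]
ee_rot: [0.444, 0.551, 0.443, -0.55]
contact_force: [-2.2, 0.3, 10.4]
width: 0.0086
clock: 17.65
position: [0.5214, -0.1857, 0.1113]
ee_rot: [0.444, 0.551, 0.443, -0.55]
contact_force: [-1.7, 0.5, 10.1]
width: 0.0085
```

```bash
python3 -m creep '{"delta_pos":[[0.1,0,0],[0.1,0,0]],"dr":[[0,0,0],[0,0,0]]}'
```

```text
clock: 17.85
position: [0.5214, -0.1856, 0.1104]
ee_rot: [0.444, 0.551, 0.443, -0.55]
contact_force: [-2.2, 0.6, 10.2]
width: 0.0088
```

```bash
python3 -m creep '{"delta_pos":[[0.08,0,0],[0.08,0,0]],"dr":[[0,0,0],[0,0,0]]}'
```

```text
clock: 18.05
position: [0.5214, -0.1857, 0.1104]
ee_rot: [0.444, 0.551, 0.443, -0.55]
contact_force: [-3.3, 1.9, 14.0]
width: 0.0083
```

```bash
python3 -m creep '{"delta_pos":[[-0.04,0,0],[-0.04,0,0],[-0.04,0,0],[-0.04,0,0],[-0.04,0,0],[-0.04,0,0]],"dr":[[0,0,0],[0.12,0,0],[0.24,0,0],[0.36,0,0],[0.48,0,0],[0.5,0,0]]}'; python3 -c "
from h import *
go([.521,-.1856,.1104],.138)"
```

```text
clock: 18.65
position: [0.5218, -0.1859, 0.1104]
ee_rot: [0.294, 0.645, 0.292, -0.643]
contact_force: [-1.5, 1.4, 11.6]
width: 0.0083
pos [ 0.5218 -0.1859  0.1104] xaxis [ 3.8e-03 -7.0e-04 -1.0e+00] yaw_y -0.717 q1 -0.469 q6 0.248 F [-1.5  1.4 11.6] Mz [0.09 0.36 0.04] w 0.0083 t 18.65
delta_pos [ 0.   -0.08  0.03]
  dr [-0.855 -0.    -0.004] yaw 0.138
  dr [ 2.287 -0.005  0.   ] yaw 3.28
  dr [ 2.287 -0.005  0.   ] yaw -3.004
```

```bash
python3 -m creep '{"delta_pos":[[0,0,0],[0,0,0],[0,0,0],[0,0,0],[0,0,0]],"dr":[[0.12,0,0],[0.24,0,0],[0.36,0,0],[0.48,0,0],[0.5,0,0]]}'; python3 -m creep '{"delta_pos":[[0,0,0],[0,0,0],[0,0,0],[0,0,0],[0,0,0]],"dr":[[0.12,0,0],[0.24,0,0],[0.36,0,0],[0.45,0,0],[0.45,0,0]]}'; python3 -c "
from h import *
go([.521,-.1856,.1104],.138)"
```

```text
clock: 19.15
position: [0.522, -0.1862, 0.1104]
ee_rot: [0.125, 0.697, 0.124, -0.695]
contact_force: [-2.3, -0.1, 11.5]
width: 0.009
clock: 19.65
position: [0.522, -0.1866, 0.1104]
ee_rot: [-0.033, 0.708, -0.034, -0.705]
contact_force: [-1.3, -1.1, 11.6]
width: 0.0085
pos [ 0.522  -0.1866  0.1104] xaxis [ 0.0042 -0.002  -1.    ] yaw_y -1.666 q1 -0.469 q6 1.197 F [-1.3 -1.1 11.6] Mz [-0.26  0.41 -0.05] w 0.0085 t 19.65
delta_pos [ 0.   -0.09  0.11]
  dr [-1.804 -0.002 -0.005] yaw 0.138
  dr [ 1.338 -0.005  0.002] yaw 3.28
  dr [ 1.338 -0.005  0.002] yaw -3.004
```

```bash
python3 -m creep '{"delta_pos":[[0,0,0],[0,0,0],[0,0,0]],"dr":[[0.1,0,0],[0.15,0,0],[0.15,0,0]]}'; python3 -c "
from h import *
go([.521,-.1856,.1104],.138)"; python3 -m creep '{"delta_pos":[[0,0,0],[0,0,0]],"dr":[[0.06,0,0],[0.06,0,0]]}'; python3 -c "
from h import *
go([.521,-.1856,.1104],.138)"
```

```text
clock: 19.95
position: [0.522, -0.1867, 0.1104]
ee_rot: [-0.086, 0.703, -0.087, -0.7]
contact_force: [-0.5, -0.6, 10.5]
width: 0.0087
pos [ 0.522  -0.1867  0.1104] xaxis [ 0.0041 -0.0022 -1.    ] yaw_y -1.815 q1 -0.469 q6 1.346 F [-0.5 -0.6 10.5] Mz [-0.18  0.44 -0.03] w 0.0087 t 19.95
delta_pos [-0.   -0.08  0.12]
  dr [-1.953 -0.002 -0.005] yaw 0.138
  dr [ 1.189 -0.005  0.002] yaw 3.28
  dr [ 1.189 -0.005  0.002] yaw -3.004
clock: 20.15
position: [0.522, -0.1867, 0.1104]
ee_rot: [-0.107, 0.7, -0.108, -0.697]
contact_force: [-1.8, -1.6, 10.8]
width: 0.0084
pos [ 0.522  -0.1867  0.1104] xaxis [ 0.0041 -0.0023 -1.    ] yaw_y -1.875 q1 -0.469 q6 1.406 F [-1.8 -1.6 10.8] Mz [-0.27  0.43 -0.01] w 0.0084 t 20.15
delta_pos [ 0.   -0.08  0.13]
  dr [-2.013e+00 -2.000e-03 -5.000e-03] yaw 0.138
  dr [ 1.128 -0.005  0.002] yaw 3.28
  dr [ 1.128 -0.005  0.002] yaw -3.004
```

```bash
python3 -m creep '{"delta_pos":[[-0.15,0,0],[-0.3,0,0],[-0.4,0,0],[-0.4,0,0]],"dr":[[0,0,0],[0,0,0],[0,0,0],[0,0,0]]}'; python3 -m creep '{"delta_pos":[[-0.1,0,0],[-0.1,0,0]],"dr":[[0,0,0],[0,0,0]]}';python3 -m creep '{"delta_pos":[[-0.05,0,0],[-0.05,0,0]],"dr":[[0,0,0],[0,0,0]]}'
```

```text
clock: 20.55
position: [0.5219, -0.1867, 0.1142]
ee_rot: [-0.106, 0.7, -0.107, -0.697]
contact_force: [-1.1, -0.8, 10.2]
width: 0.0083
clock: 20.75
position: [0.5219, -0.1867, 0.115]
ee_rot: [-0.106, 0.7, -0.107, -0.698]
contact_force: [-0.8, -1.7, 9.2]
width: 0.0085
clock: 20.95
position: [0.5219, -0.1867, 0.1151]
ee_rot: [-0.106, 0.7, -0.107, -0.698]
contact_force: [0.0, -2.1, 6.5]
width: 0.0084
```

```bash
python3 -m creep '{"delta_pos":[[-0.1,0,0],[-0.1,0,0]],"dr":[[0,0,0],[0,0,0]]}'; python3 -m creep '{"delta_pos":[[0,0,0],[0,0,0],[0,0,0],[0,0,0],[-2,0,0],[-5,0,0],[-8,0,0],[-10,0,0],[-10,0,0]],"dr":[[0,0,0],[0,0,0],[0,0,0],[0,0,0],[0,0,0],[0,0,0],[0,0,0],[0,0,0],[0,0,0]]}' -0.06
```

```text
clock: 21.15
position: [0.5219, -0.1867, 0.1152]
ee_rot: [-0.106, 0.7, -0.107, -0.698]
contact_force: [4.1, -4.1, 0.2]
width: 0.0085
clock: 22.05
position: [0.5219, -0.1864, 0.2184]
ee_rot: [-0.106, 0.701, -0.107, -0.697]
contact_force: [-0.1, 0.2, 0.7]
width: 0.0403
```

Run:
```python
from h import *
w=grab('wrist');s=grab('scene')
o=np.hstack([cv2.resize(w['pixels'],(400,300)),cv2.resize(s['pixels'][120:345,150:450],(400,300))])
cv2.imwrite('pics/f.png',o)
d=w; print('stud top at',[(z,proj(d,[[.521,-.1856,z]]).round(0)) for z in (.133,.143)])
u,v=proj(d,[[.521,-.1856,.133]])[0].astype(int)
if 0<u<560 and 0<v<420:
    pts=[(u+i,v+j) for i in range(-14,15,2) for j in range(-14,15,2)];z=bydepth(d,pts)[:,2];print(u,v,np.percentile(z,[50,80,90,95,100]).round(4))
```

```text
stud top at [(0.133, array([[284., 219.]])), (0.143, array([[284., 223.]]))]
283 218 [0.1139 0.1328 0.1332 0.1335 0.1345]
```

View pics/f.png

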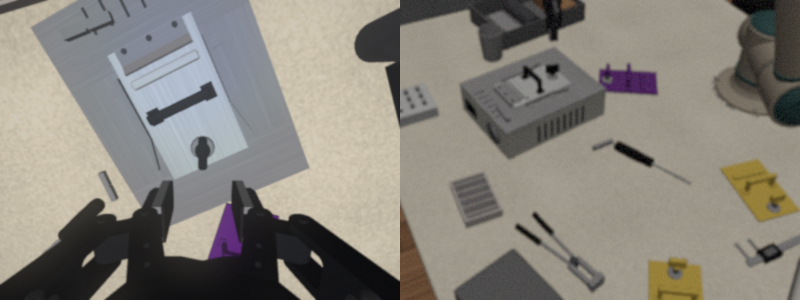

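```bash
python3 -c "
from rig import manip
print(manip.sign_off(), manip.get_state()['clock'])"
```

```text
the job is handed in; nothing more can be done
the job is handed in; nothing more can be done
```

The filter hatch cover is refitted and its stud is caught; I handed the job in at about 22 s on the robot's clock.

- **Placing:** I gripped the silver cover by its handle, laid it flat between the guides about 33 mm short of home, and slid it under the lip until it stopped. At the stop it lined up with the unit: rear edge within 1 mm of the expected position, and side gap 59.7 mm against 60 mm.
- **Locking the stud:** I felt for the slot by turning the stud clockwise under light pressure, and it dropped in at about 0.3 rad. The floor was about 14 mm down. I turned it to about 2.0 rad, roughly 1.65 rad past where it went in.
- **Catch:** As I eased up, it rose 4.6 mm and then held by itself, with the wrist force falling to zero.
- **Last checks:** With the gripper open and clear, the depth image puts the top of the stud about 9.8 mm down, inside the 8.8–11.3 mm range for caught. In the last picture the cover is still under the lip, and the other things in view look unmoved. I did not measure their positions, or the cover's position again after the stud was turned.
- **Forces:** The hardest press on the unit was about 15 N, for two brief moments: on the stud before it found the slot, and at the floor. That is a few newtons more than the spring alone needs.
- **Disagreement:** Early camera readings disagreed by 2–3 mm on the cover's sideways position, because I assumed the wrong height for the lip. I settled it with the depth image before lowering the cover.

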